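Lay a valve set into the grooved parts tray

ROBOT

A 6-joint arm with a two-finger parallel gripper is mounted at the origin on a cart in front of the work surface, level with it; the furniture and walls round the work are solid. World frame = base frame: x ahead of the robot, y to its left, z up, the work surface at z = 0. Lengths are in m, angles in degrees, forces in N, time in s.
With the tool pointing down it reaches from about 0.325 to 0.925 m from the base axis. Payload 3.1 kg.
Tool frame: the origin (TCP) lies at the very end of the fingers, on their centre line; the grasp point (between the pads) lies 19 mm behind it; z points along the fingers, y is the line along which they close (so a half turn about z gives the same grasp; the last joint's range is limited). The gripper opens to 85 mm and grips with 20 to 120 N. Pads are 22 mm wide; open, the fingers measure 114 mm over their backs; the gripper's body (76 mm by 85 mm) begins 54 mm behind the grasp point. The pads swing forward as they close: fully open they stand 13 mm farther back than shut.
Start: joints at [-71.402, 12.427, 92.441, -0, 75.132, -6.429], TCP at [0.264, -0.566, 0.231] pointing down, gripper open.
Joint ranges: [-157.48, 157.48], [-44.54, 120.13], [17.64, 146.25], [-64.5, 244.5], [7.68, 150.69], [-147.95, 147.95]. Speed limits (degrees/s): [159.86, 159.86, 180, 180, 180, 180].

INTERFACE

Orientations are given as a 3x3 rotation matrix whose columns are the frame's x, y, z axes.
In Python, from rig import manip, jaws, solver, capture, get_calibration gives the robot as it stands. Calls block until the motion is done:
- manip.move_to(position, orientation): joint-space move of the TCP to a pose.
- manip.move_straight(position, velocity=0.15, ori=None): straight line of the TCP; ori=None keeps the orientation; velocity is the mean speed in m/s.
- manip.move_j(angles): joint-space move.
- jaws.move_gripper(opening, f_grip=None): finger opening in m; f_grip is the grip in N (None keeps the last); returns when the fingers have stopped.
- manip.sleep(seconds).
- solver.inverse_kinematics(position, orientation): joint angles nearest the present ones, or None.
- manip.read_state(): the state.
- capture(name): name is "scene" or "top" or "wrist"; returns the picture (480x640x3 uint8, blue, green, red); there is no depth.
- get_calibration(name): a dict with "fx", "fy", "cx", "cy" (pixels), "extrinsics" (4x4, takes a point from camera to world coordinates). Camera axes: x right, y up, looking along -z (the intrinsics and any distortion apply to the point x, -y, -z); pixel columns grow to the right and rows downward; lengths in m; the calibration is good to about 2 mm. The wrist camera is an equidistant fisheye: a pixel r from the principal point sees the ray r / f radians off the axis. A picture is of the moment at which its call begins: read the wrist's pose just before it. get_calibration takes no time and is no camera call; for the wrist camera it gives the pose at the moment of the call.
A pose or a line that the arm cannot do raises manip.PlanningError and nothing moves.
- manip.sign_off(): hands the job in; it is judged then, once.
The state is a dict: "time_s": time; "joints": joint angles; "joint_vel": joint speeds; "joint_torque": joint torques, N m; "ee_pos": TCP position; "tool_rot": TCP orientation; "ft_force": force on the tool from outside, world axes, zero at the start; "torque": the same for the moment, N m; "grip_width": finger opening in m; "finger_force": force on a finger pad.
Only numpy, scipy, OpenCV 4.12 (cv2) and the standard library are available. Lean on these libraries where they do the work, as an engineer would, in place of code of your own. Each camera call takes 0.05 s, during which the arm holds its last target. There are 200 camera calls.

TASK

Gather the valve set for this valve body into the grooved parts tray: lay the long plain spool and the three brass-sleeved valves in it, each lying flat in the groove cut to its own length. The two shorter plain steel spools are from another gearbox: leave them where they lie.

Things in the scene. Friction and masses are not known exactly. Their poses are not given: they have to be found in the camera images.
- spool_long_mid (a point): the long plain spool: a bare bright-steel turned rod with lands and necks, no brass sleeve, much the longest of the six valves; a loose rod 223 x 15 mm lying on the bench (it can roll). This point: the middle of its length, on its axis (7 mm above the bench), near its centre of mass; x along the rod. Grip across it near the middle. A fixed casting 69 mm high lies among the valves.
- valve_spring_big_mid (a point): the long brass-sleeved valve: a steel coil spring over most of its length and a gold-brown brass sleeve at one end; a loose rod 159 x 18 mm lying on the bench (it can roll). This point: the middle of its length, on its axis (9 mm above the bench), near its centre of mass; x along the rod. Grip across it near the middle. A fixed casting 69 mm high lies among the valves.
- valve_mid_a_mid (a point): the middle brass-sleeved valve: a thick gold-brown brass sleeve at one end, steel stem at the other; a loose rod 83 x 18 mm lying on the bench (it can roll). This point: the middle of its length, on its axis (9 mm above the bench), near its centre of mass; x along the rod. Grip across it near the middle. A fixed casting 69 mm high lies among the valves.
- valve_small_mid (a point): the small brass-sleeved valve: gold-brown brass sleeve at one end, thinner and shorter than the 83 mm one; a loose rod 66 x 14 mm lying on the bench (it can roll). This point: the middle of its length, on its axis (7 mm above the bench), near its centre of mass; x along the rod. Grip across it near the middle. A fixed casting 69 mm high lies among the valves.
- spool_short_mid (a point): a short plain spool that does NOT belong in the tray: bare turned steel, no brass sleeve; a loose rod 148 x 14 mm lying on the bench (it can roll). This point: the middle of its length, on its axis (7 mm above the bench), near its centre of mass; x along the rod. Grip across it near the middle. A fixed casting 69 mm high lies among the valves.
- valve_mid_b_mid (a point): a stubby plain spool that does NOT belong in the tray: bare turned steel, no brass sleeve, the shortest of the six; a loose rod 59 x 14 mm lying on the bench (it can roll). This point: the middle of its length, on its axis (7 mm above the bench), near its centre of mass; x along the rod. Grip across it near the middle. A fixed casting 69 mm high lies among the valves.
- groove_223: fixed grey-painted insert with the groove for the 223 mm valve, 256 x 48 mm, one of four 52 mm apart in a low tray. Origin: centre of its underside, 6 mm over the bench; x along the groove, z up. V groove (45 deg, 24 wide) 239 mm between end stops (28 high), cut away to 8 high over the middle 38 mm for fingers. A valve at rest: axis 24 mm over the origin, middle near x = y = 0, either way round.
- groove_159: fixed grey-painted insert with the groove for the 159 mm valve, 256 x 48 mm, one of four 52 mm apart in a low tray. Origin: centre of its underside, 6 mm over the bench; x along the groove, z up. V groove (45 deg, 24 wide) 175 mm between end stops (28 high), cut away to 8 high over the middle 38 mm for fingers. A valve at rest: axis 24 mm over the origin, middle near x = y = 0, either way round.
- groove_83: fixed grey-painted insert with the groove for the 83 mm valve, 256 x 48 mm, one of four 52 mm apart in a low tray. Origin: centre of its underside, 6 mm over the bench; x along the groove, z up. V groove (45 deg, 24 wide) 99 mm between end stops (28 high), cut away to 8 high over the middle 38 mm for fingers. A valve at rest: axis 24 mm over the origin, middle near x = y = 0, either way round.
- groove_66: fixed grey-painted insert with the groove for the 66 mm valve, 256 x 48 mm, one of four 52 mm apart in a low tray. Origin: centre of its underside, 6 mm over the bench; x along the groove, z up. V groove (45 deg, 24 wide) 82 mm between end stops (28 high), cut away to 8 high over the middle 38 mm for fingers. A valve at rest: axis 24 mm over the origin, middle near x = y = 0, either way round.

How it is judged:
By the outcome, as a careful person would: the job done as asked, in the order asked, and still so for the second after the job is handed in, with the robot touching nothing.
It also fails if it takes over 112 s, if anything falls off the work surface, if the arm or the gripper's body presses on something with over 40 N, if the wrist force passes 120 N, or if a joint passes its speed limit or range.

## Working session

There is one attempt and no reset: what is moved stays moved. The work goes in short steps, each a Python script; the robot and the scene stay as the last script left them, time stands still between calls to the robot, and variables do not carry over. Pictures are saved under pics/ and viewed, at most 14 in all, crops included, and the job is handed in when it is done.

```bash
ls; mkdir -p pics
python3 - <<'E'
from rig import *
import cv2
for n in("scene","top"):
    cv2.imwrite(f"pics/{n}0.png",capture(n)); c=get_calibration(n); print(n,c)
E
```

```text
pics
scene {'fx': 547.5840631756968, 'fy': 547.5840631756968, 'cx': 315.54742862941737, 'cy': 229.00547420645873, 'extrinsics': array([[-0.85301872,  0.26792319, -0.44785736, -0.05431662],
       [-0.52187178, -0.43301103,  0.73494985,  0.99435921],
       [ 0.00298293,  0.86065011,  0.50918808,  0.7500015 ],
       [ 0.        ,  0.        ,  0.        ,  1.        ]])}
top {'fx': 612.5078890424782, 'fy': 612.5078890424782, 'cx': 315.48378960320093, 'cy': 243.34440076437784, 'extrinsics': array([[-0.01955424,  0.99791601, -0.06149196,  0.44729461],
       [-0.9997625 , -0.0189244 ,  0.01080835,  0.00931945],
       [ 0.00962213,  0.0616887 ,  0.99804906,  1.24596828],
       [ 0.        ,  0.        ,  0.        ,  1.        ]])}
```

View pics/top0.png

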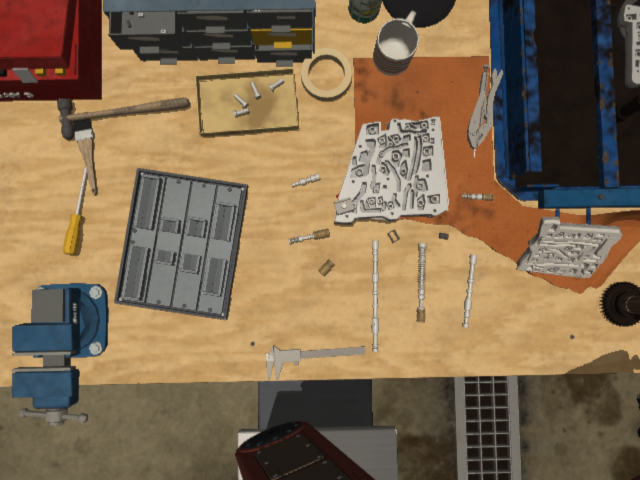

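View pics/scene0.png

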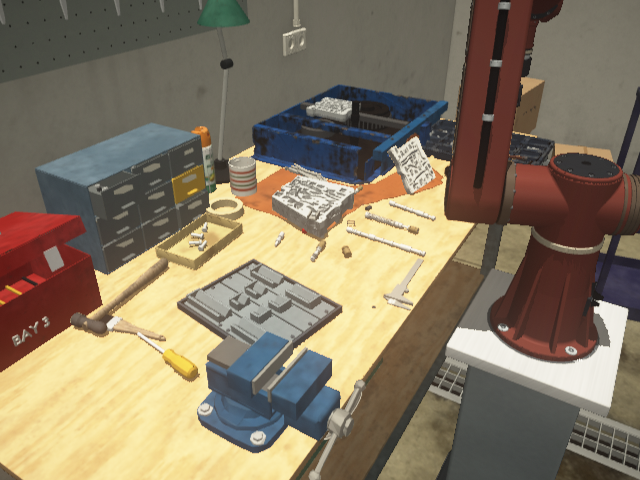

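The top view shows the tray at about (182,243). The rods are at (375,295), (422,282), (470,290), (309,237), (306,181) and (477,196), and the casting is at (393,170). The scene view agrees. I'll zoom in to identify each piece.

Run:
```python
import cv2,numpy as np
im=cv2.imread("pics/top0.png")
a=cv2.resize(im[160:330,105:255],None,fx=3.3,fy=3.3,interpolation=cv2.INTER_CUBIC)
cv2.imwrite("pics/tray.png",a)
b=cv2.resize(im[165:360,280:500],None,fx=3,fy=3,interpolation=cv2.INTER_CUBIC)
cv2.imwrite("pics/valves.png",b)
```

```text
(no output)
```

View pics/tray.png

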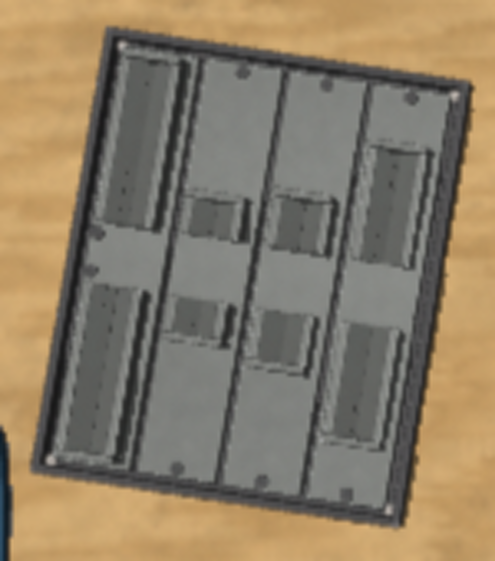

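View pics/valves.png

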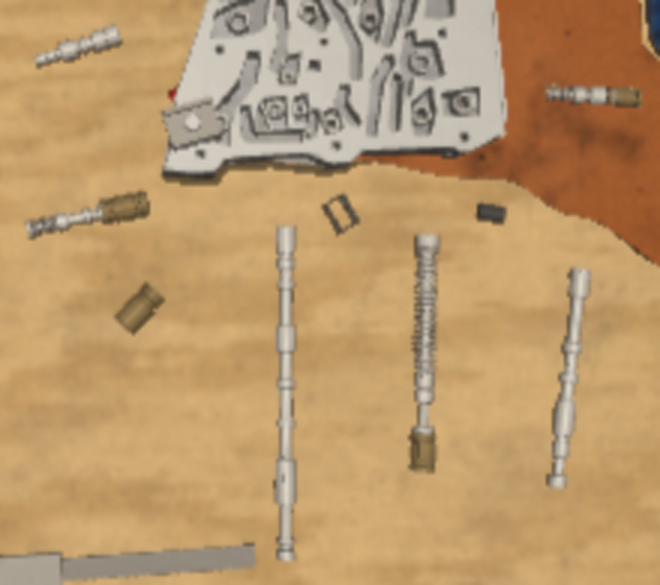

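The long spool is at about (375,297) in the top view and the spring valve at (422,283). The 83 mm sleeved valve is at (309,237) and the small sleeved one at (478,197). The grooves run left to right as 223, 66, 83, 159. The plain spools are at (306,181) and (469,291).

```bash
cat > h.py <<'E'
from rig import manip,jaws,solver,capture,get_calibration
import numpy as np,cv2
def ray(name,c,u,v):
    a=np.array([u-c['cx'],v-c['cy']],float)/c['fx']
    if name=="wrist":
        r=np.hypot(*a)+1e-12; d=np.array([a[0]/r*np.sin(r),-a[1]/r*np.sin(r),-np.cos(r)])
    else: d=np.array([a[0],-a[1],-1])
    E=c['extrinsics']; return E[:3,3],E[:3,:3]@d
def p2w(name,c,u,v,z):
    o,d=ray(name,c,u,v); return (o+d*(z-o[2])/d[2])[:2]
def ortho(name,im,c,x0,x1,y0,y1,z,ppm):
    """rectified view of plane z; rows: x decreasing from x1, cols: y decreasing from y1"""
    X,Y=np.meshgrid(np.arange(x1,x0,-1/ppm),np.arange(y1,y0,-1/ppm),indexing='ij')
    E=c['extrinsics']; p=(np.stack([X,Y,0*X+z],-1)-E[:3,3])@E[:3,:3]
    a,b,d=p[...,0],-p[...,1],-p[...,2]
    if name=="wrist":
        r=np.hypot(a,b)+1e-12; t=np.arctan2(r,d); s=t/r
    else: s=1/d
    return cv2.remap(im,(c['cx']+c['fx']*a*s).astype(np.float32),(c['cy']+c['fx']*b*s).astype(np.float32),cv2.INTER_CUBIC)
def down(yaw):
    """tool x along yaw (deg), z down"""
    t=np.radians(yaw); x=np.array([np.cos(t),np.sin(t),0]); z=np.array([0,0,-1.]); return np.column_stack([x,np.cross(z,x),z])
def best(pos,yaw):
    q0=np.array(manip.read_state()['joints']); o=[]
    for y in(yaw,yaw+180):
        q=solver.inverse_kinematics(pos,down(y))
        if q is not None:o.append((abs(np.array(q)[5]),y,q))
    return min(o,key=lambda t:t[0])
E
python3 - <<'E'
from h import *
c=get_calibration("top")
V=dict(long=[(287,227),(286,560),.0075],spring=[(428,235),(423,472),.009],mid_a=[(27,230),(150,203),.009],small=[(547,92),(641,98),.007])
for k,(a,b,z) in V.items():
    A=p2w("top",c,280+a[0]/3,165+a[1]/3,z);B=p2w("top",c,280+b[0]/3,165+b[1]/3,z)
    print(k,(A+B)/2,np.linalg.norm(A-B),np.degrees(np.arctan2(*(A-B)[::-1])))
T=np.array([p2w("top",c,105+u/3.3,160+v/3.3,.018) for u,v in[(108,28),(472,82),(403,525),(33,472)]])
m=T.mean(0);d=T[0]-T[3]+T[1]-T[2];print("tray",T,m,np.degrees(np.arctan2(d[1],d[0])))
yaw=np.degrees(np.arctan2(d[1],d[0]))
_,y,q=best([m[0],m[1],.3],yaw);print(y,q)
def snap(n,box,z,ppm=1000):
    manip.sleep(.1);c=get_calibration("wrist");im=capture("wrist");np.savez(f"pics/{n}.npz",im=im,**c)
    cv2.imwrite(f"pics/{n}.png",ortho("wrist",im,c,*box,z,ppm))
    print(c['extrinsics'][:3,3])
manip.move_to([.42,-.1,.32],down(0));snap("wv",(.2,.62,-.35,.2),.008)
manip.move_j(q);snap("wt",(m[0]-.19,m[0]+.19,m[1]-.19,m[1]+.19),.034,1500)
print(manip.read_state()['time_s'])
E
```

```text
long [ 0.41519702 -0.12306353] 0.22314820620419967 -1.6399866346362963
spring [ 0.4398962  -0.21720015] 0.159238451805022 -2.9480123661728137
mid_a [0.53627159 0.00775907] 0.084989864409887 101.33064749761127
small [ 0.61279813 -0.33771406] 0.06419590363747364 85.28494296402869
tray [[0.68110658 0.35178604]
 [0.64381147 0.1298453 ]
 [0.37523633 0.17486028]
 [0.41151214 0.39735251]] [0.52791663 0.26346103] -9.554128274453195
170.4458717255468 [ 1.97080792e+01  5.44500339e+00  9.29694967e+01 -2.54444375e-14
  8.15854999e+01 -6.07377925e+01]
[ 0.48870944 -0.10164782  0.46267597]
[0.45932462 0.27352278 0.44303701]
4.1417
```

View pics/wv.png

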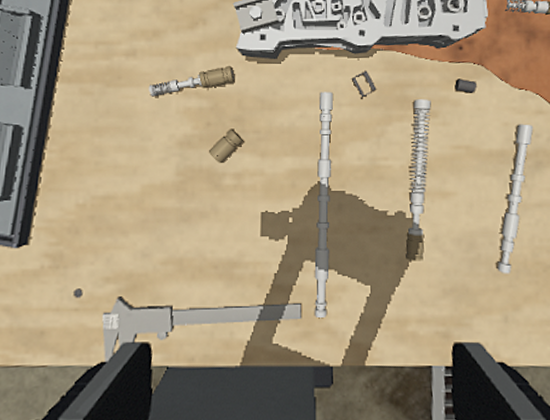

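View pics/wt.png

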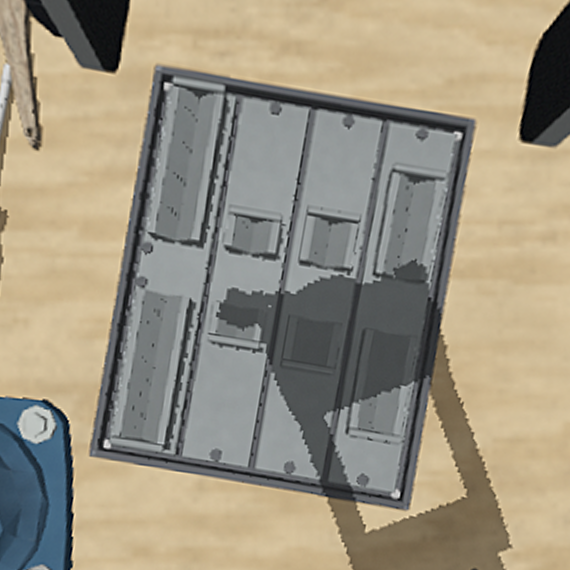

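The wrist view confirms the top estimates to about 2 mm. In the rectified view the long spool runs (326,93)-(320,317), the spring valve (422,100)-(414,261), and the 83 mm valve (150,90)-(234,74). The tray screws give groove axes at yaw -9.6°, and their mid-points agree with the block edges to about 1 mm. I'll place the long spool now.

```bash
cat >> h.py <<'E'
G={k:np.array([.71792-r/1500,.45346-c/1500]) for k,(c,r) in dict(g223=(167.5,264.3),g66=(245,277.5),g83=(321.5,290.5),g159=(398,303.5)).items()}
def near(pos,yaw):
    q0=np.array(manip.read_state()['joints']); o=[]
    for y in(yaw-180,yaw,yaw+180):
        q=solver.inverse_kinematics(pos,down(y))
        if q is not None:o.append((np.abs(np.array(q)-q0).max(),y,q))
    return min(o,key=lambda t:t[0])
def S(s):
    r=manip.read_state();print(s,"t",round(r['time_s'],2),np.round(r['ee_pos'],4),"w",round(r['grip_width'],4),"ff",np.round(r['finger_force'],1),"ft",np.round(r['ft_force'],1))
def pick(xy,yaw,zt=.002,open_=.04):
    jaws.move_gripper(open_,f_grip=40)
    x,y=xy; manip.move_j(near([x,y,.14],yaw)[2])
    manip.move_straight([x,y,.03],.25); manip.move_straight([x,y,zt],.06)
    S("down");jaws.move_gripper(0.0,f_grip=40);S("closed")
    manip.move_straight([x,y,.15],.2);S("lifted")
def place(g,r,zt=.002,yaw=-9.65,extra=.002):
    x,y=G[g]; manip.move_j(near([x,y,.15],yaw)[2])
    z=.030+zt-r+extra
    manip.move_straight([x,y,z+.03],.2); manip.move_straight([x,y,z],.05);S("placed")
    jaws.move_gripper(.036);S("open");manip.move_straight([x,y,.15],.2)
E
python3 - <<'E'
from h import *
pick([.4152,-.123],-1.6); place("g223",.0075)
cv2.imwrite("pics/top1.png",capture("top")[160:370,105:505]);S("end")
E
```

```text
down t 7.45 [ 0.4149 -0.1229  0.0017] w 0.0398 ff 0.0 ft [0.6 0.4 0.4]
closed t 7.8 [ 0.4156 -0.1232  0.0024] w 0.013 ff 39.1 ft [-0.6  0.7  2. ]
lifted t 8.69 [ 0.4141 -0.1225  0.1487] w 0.0127 ff 39.0 ft [-0.1  0.5 -0.7]
placed t 11.82 [0.5416 0.3419 0.0263] w 0.0127 ff 39.0 ft [ 0.7  1.2 -0.6]
open t 12.17 [0.5419 0.3416 0.0267] w 0.036 ff 0.0 ft [ 0.4 -0.   0.4]
end t 12.98 [0.5403 0.3411 0.1478] w 0.0361 ff 0.0 ft [ 0.6 -0.7  0.2]
```

Run:
```python
import cv2
cv2.imwrite("pics/top1b.png",cv2.resize(cv2.imread("pics/top1.png"),None,fx=2,fy=2,interpolation=2))
```

```text
(no output)
```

View pics/top1b.png

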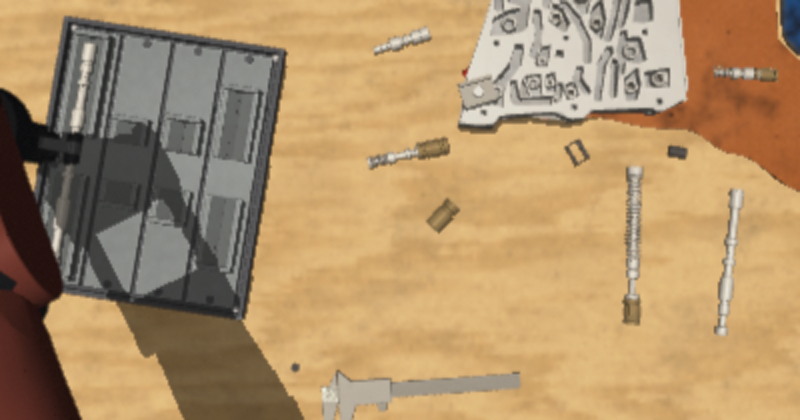

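The long spool lies in the 223 groove, its visible parts running from (88,45) down to (58,250). The other valves haven't moved, so I'll do the spring valve and the 83 mm valve next.

Run:
```python
from h import *
for xy,yaw,g,r in(([.4397,-.2176],-2.9,"g159",.009),([.537,.008],101.2,"g83",.009)):
    pick(xy,yaw)
    if manip.read_state()['grip_width']<.004: print("MISSED");break
    place(g,r)
x,y=.6125,-.30
manip.move_j(near([x-.08,y,.22],85.3)[2]);manip.sleep(.1)
c=get_calibration("wrist");im=capture("wrist")
a=ortho("wrist",im,c,.52,.70,-.43,-.25,.007,2000)
t=cv2.resize(capture("top")[160:330,105:255],None,fx=2.12,fy=2.12,interpolation=2)
cv2.imwrite("pics/c2.png",np.hstack([a,t[:360,:318]] if t.shape[1]>=318 else [a,t[:360]]));S("end")
```

```text
down t 16.45 [ 0.4394 -0.2175  0.0017] w 0.0401 ff 0.0 ft [-0.1  0.2  1.4]
closed t 16.77 [ 0.4401 -0.2179  0.0024] w 0.0167 ff 39.2 ft [ 0.4 -0.5  1.4]
lifted t 17.67 [ 0.4387 -0.2169  0.1487] w 0.0165 ff 39.1 ft [ 0.2 -0.1 -1.6]
placed t 20.57 [0.5155 0.188  0.0248] w 0.0164 ff 39.1 ft [ 0.1 -0.5 -0.1]
open t 20.89 [0.5158 0.1881 0.0252] w 0.0361 ff 0.0 ft [-0.2 -0.5  0.1]
down t 23.93 [0.5367 0.008  0.0016] w 0.04 ff 0.0 ft [ 0.7 -0.7 -0.2]
closed t 24.26 [0.5375 0.0079 0.0025] w 0.0166 ff 39.2 ft [0.9 0.7 1.5]
lifted t 25.15 [0.5358 0.0081 0.1486] w 0.0163 ff 39.1 ft [-0.   0.5 -1.1]
placed t 27.45 [0.5241 0.2392 0.0247] w 0.0165 ff 39.3 ft [ 0.1  0.8 -0.8]
open t 27.77 [0.5244 0.239  0.0251] w 0.0359 ff 0.0 ft [-0.2  0.5  0.4]
end t 30.71 [ 0.5329 -0.2991  0.2199] w 0.0361 ff 0.0 ft [0.  0.1 0.1]
```

View pics/c2.png

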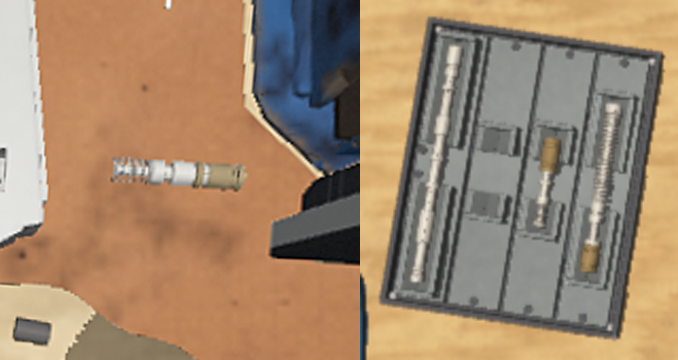

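The small valve runs (112,166)-(247,178) at 2000 px/m, so its middle is (.6135,-.339). The box corner is about 5 mm from where the gripper body would sit. The three placed valves lie in their own grooves. I'll grip the small valve 11 mm toward the steel end to clear the box, re-grip it at the middle on open bench, then place it.

Run:
```python
from h import *
m=np.array([.6135,-.339])+.011*np.array([.07,.997])
print(near([*m,.14],90)[1])
jaws.move_gripper(.04,f_grip=40)
manip.move_j(near([*m,.14],90)[2])
pick(m,90)
assert manip.read_state()['grip_width']>.004
b=np.array([.46,-.10])
_,y,q=near([*b,.10],0);xt=down(y)[:2,0]
manip.move_j(q);manip.move_straight([*b,.03],.2);manip.move_straight([*b,.0025],.05)
jaws.move_gripper(.034)
b2=b-.011*xt
manip.move_straight([*b2,.0025],.05)
jaws.move_gripper(0,f_grip=40);manip.move_straight([*b2,.06],.15);S("regrip")
if manip.read_state()['grip_width']>.004:
    manip.move_straight([*b2,.15],.2)
    place("g66",.007,extra=.003)
manip.move_j(near([.42,-.1,.3],0)[2]);manip.sleep(.3)
cv2.imwrite("pics/c3.png",cv2.resize(capture("top")[160:360,105:505],None,fx=2,fy=2,interpolation=2));S("end")
```

```text
90
down t 33.14 [ 0.614  -0.3278  0.0015] w 0.0399 ff 0.0 ft [ 0.1 -0.6 -0.3]
closed t 33.49 [ 0.6148 -0.3283  0.0026] w 0.0125 ff 39.2 ft [-0.9 -0.8  1.6]
lifted t 34.38 [ 0.6132 -0.3273  0.1483] w 0.0126 ff 39.1 ft [ 0.2 -0.7 -1.1]
regrip t 38.35 [ 0.4708 -0.0999  0.0599] w 0.0124 ff 39.0 ft [-0.2 -0.2 -0.1]
placed t 41.77 [0.5328 0.29   0.0277] w 0.0126 ff 39.1 ft [-0.2  0.3  0. ]
open t 42.12 [0.5331 0.2901 0.0282] w 0.0362 ff 0.0 ft [ 0.1 -0.1  0.1]
end t 44.83 [ 0.4202 -0.0997  0.2998] w 0.0362 ff 0.0 ft [-0.7  0.1 -0. ]
```

View pics/c3.png

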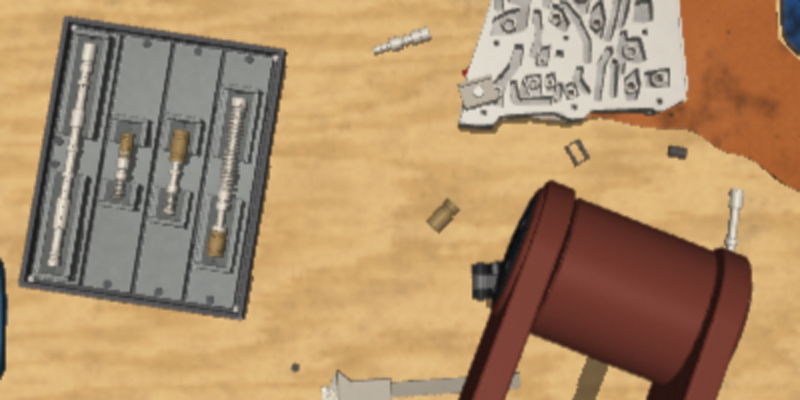

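All four valves lie centred between the end stops of their own grooves: 223 at (72,155), 66 at (123,167), 83 at (175,172) and 159 at (227,177). The two plain spools were not touched, and the arm is clear.

```bash
python3 -c "
from rig import manip
print(manip.sign_off())"
```

```text
the job is handed in; nothing more can be done
None
```

The job is handed in after about 45 s of the 112 s allowed: the long spool and the three brass-sleeved valves lie in their own grooves in the last top view, and I did not move the two plain spools.

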